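# Clear the building cradle and lay the model submarine hull in it

## Task

A paint jar has been left standing in the model submarine's building cradle. First lift it out and stand it upright in the paint tray with the other jars; then lay the hull gently in the cradle's two notched saddles, sail up, with its bow over the larger saddle and its keel midway between the saddle plates, so that it sits level. Leave everything else where it is.

Things in the scene. Friction and masses are not known exactly. Their poses are not given: they have to be found in the camera images.
- cradle: Plywood building cradle for the hull, screwed down: baseboard 230 x 100 x 12 mm and two upright saddle plates, 12 mm thick, centred at x = +70 and -70 mm. Origin under the baseboard's centre at table level; x along the cradle to the large saddle. Battens to z = 20 mm at y = +-44 mm between the plates. A properly seated hull has its origin 45 mm above this origin, its x along this x.
- large_saddle (a point): Top of the large saddle plate, centre of its notch mouth, 74 mm above the table. Plate 96 mm wide; V notch, open upwards, 65 mm wide at the mouth, faces 40 deg from vertical, running along the cradle's x.
- small_saddle (a point): The same point of the small saddle plate, also 74 mm above the table. Plate 84 mm wide; notch 48 mm wide at the mouth and 10 mm shallower than the large one, so the hull is level only with its bow end in the large notch.
- hull: Grey model submarine, about 0.4 kg, standing upright on the table on its keel. Origin under the keel's centre (near the centre of mass); x to the blunt bow (tip x = +135 mm; stern and propeller end x = -172 mm), z up. Round body, axis at z = 27 mm: 47 mm diameter at x = 0, 48 at +15 to +60, tapering to 34 at -70. Keel 90 x 24 mm. Stern fins 66 mm across. Grip across the body at x = 0.
- sail (a point): Centre of the top of the hull's sail, 73 mm above its keel's underside (two tiny masts 4 mm more). The sail is 40 mm long (hull x = +20 to +60 mm) and 13 mm wide, with planes 52 mm across at hull x = +38 to +54 mm, z = 62 mm.
- bow (a point): Tip of the hull's blunt bow, on the hull axis.
- jar: The paint jar left standing on the cradle's baseboard between the two saddles, in the hull's way: 34 mm diameter, 52 mm high, about 60 g, white screw cap. Origin at the centre of its underside, z up; at the start its underside is 12 mm above the table.
- tray: Open grey plastic paint tray, 190 x 140 mm, 28 mm high, walls and floor 4 mm, fixed. Origin under its centre, at table level; x along its long side. Three jars stand in a row at its +x end (x = +62 mm); the rest of its floor, x from -91 to +40 mm, is free.
- tray_jar_a: A paint jar like the one to be cleared (34 mm diameter, 52 mm high, about 60 g) standing in the tray, to be left there. Origin at the centre of its underside.
- tray_jar_b: A paint jar like the one to be cleared (34 mm diameter, 52 mm high, about 60 g) standing in the tray, to be left there. Origin at the centre of its underside.
- tray_jar_c: A paint jar like the one to be cleared (34 mm diameter, 52 mm high, about 60 g) standing in the tray, to be left there. Origin at the centre of its underside.
- spare_jar: A paint jar like the one to be cleared (34 mm diameter, 52 mm high, about 60 g) standing on the table behind the cradle, to be left there. Origin at the centre of its underside.
- swab_cup: White cup of cotton swabs, 74 mm across, 90 mm high, standing beyond the cradle. Origin at the centre of its underside.
- sanding_stick: Sanding stick, 150 x 22 x 8 mm, lying between the robot and the cradle. Origin under its centre, x along it.
- brush: Fine paint brush, 180 mm long, 8 mm thick, lying beyond the cradle. Origin under its middle, x along it.
- nippers: Side cutters with orange grips, 130 mm long, 12 mm high, lying between the robot and the cradle. Origin at the pivot, x towards the jaws.
Not all that is in view belongs to the job. What is shaped like the jar but orange or purple is not meant.

How it is judged:
On the way, in this order (a step that is already met when the one before it is completed fails the run):
1. the jar from the cradle stands upright in the paint tray, released (x of jar in the frame of tray between -0.08 and 0.08 m and y of jar in the frame of tray between -0.055 and 0.055 m and z of jar in the frame of tray between 0 and 0.01 m and angle between jar's own z axis and vertical below 0.12 rad and contact force between the fingers and jar below 0.05 N and linear speed of jar below 0.03 m/s), for 0.2 s.
2. the hull lies level in both saddles, bow over the large one, released (x of hull in the frame of cradle between -0.012 and 0.012 m and y of hull in the frame of cradle between -0.005 and 0.005 m and z of hull in the frame of cradle between 0.04 and 0.05 m and x of bow in the frame of cradle above 0.115 m and angle between the x axis of hull and the x axis of cradle, either way round below 0.06 rad and angle between hull's own x axis and vertical between 1.5258 and 1.6158 rad and angle between hull's own z axis and vertical below 0.15 rad and contact force between hull and cradle above 1 N and contact force between the fingers and hull below 0.05 N and linear speed of hull below 0.02 m/s and angular speed of hull below 0.1 rad/s), for 0.2 s.
At the end, for the whole second after the job is handed in: Jar upright (7 deg) on the tray floor. Hull in both saddle notches, bow over the large one: keel centred between the plates within 12 mm, central across within 5 mm, seated height within 5 mm, level within 2.5 deg lengthwise, sail upright within 8 deg. Both released and at rest (all of step 1 and all of step 2); the robot touches nothing.
It fails at once if the hull or the cleared jar is tipped over (angle between hull's own z axis and vertical above 0.6 rad or angle between jar's own z axis and vertical above 0.7 rad).
It fails at once if the hull is forced into the cradle (contact over 60 N) (contact force between hull and cradle above 60 N).
It fails at once if the hull is let fall (faster than 0.3 m/s while not held) (linear speed of hull above 0.3 m/s and contact force between the fingers and hull below 0.05 N).
It fails at once if a jar in the tray is tipped or moved more than 30 mm (distance of any of tray_jar_a, tray_jar_b, tray_jar_c from where it was at the start of the episode above 0.03 m or angle between any of tray_jar_a, tray_jar_b, tray_jar_c's own z axis and vertical above 0.5 rad).
It fails at once if another thing on the table is moved more than 30 mm (distance of any of spare_jar, swab_cup, sanding_stick, brush, nippers from where it was at the start of the episode above 0.03 m).
It also fails if it takes over 64 s, if anything falls off the work surface, if the arm or the gripper's body presses on something with over 40 N, if the wrist force passes 120 N, or if a joint passes its speed limit or range.

## Robot

A 6-joint arm with a two-finger parallel gripper is mounted at the origin on the work surface. World frame = base frame: x ahead of the robot, y to its left, z up, the work surface at z = 0. Lengths are in m, angles in rad, forces in N, time in s.
With the tool pointing down it reaches from about 0.375 to 0.975 m from the base axis. Payload 3.8 kg.
Tool frame: the origin (TCP) lies midway between the tips of the shut fingers; the grasp point (between the pads) lies 19 mm behind it; z points along the fingers, y is the line along which they close (so a half turn about z gives the same grasp; the last joint's range is limited). The gripper opens to 88 mm and grips with 3 to 60 N. Pads are 18 mm wide; open, the fingers measure 123 mm over their backs; the gripper's body (75 mm by 187 mm) begins 45 mm behind the grasp point.
Start: joints at [1.142, 0.264, 1.604, -0, 1.274, -0.037], TCP at [0.258, 0.624, 0.239] pointing down, gripper open.
Joint ranges: [-2.63, 2.63], [-0.94, 2.18], [0.31, 2.57], [-1.31, 4.45], [0, 2.66], [-2.55, 2.55]. Speed limits (rad/s): [2.57, 2.57, 3.14, 3.14, 3.14, 3.14].

## Interface

Orientations are given as a unit quaternion [w, x, y, z].
In Python, from plant import ctrl, vision, ticket gives the robot as it stands.
- The arm moves only by the tool arm_command, never from a script. Its argument "moves" is a list of rows, each a list of 5 numbers: the opening, from -1 (shut) to 1 (fully open), then the shift along the world's x, y, z normalised to -1 to 1, where 1 is 0.4 m, then the turn about the world's z normalised to -1 to 1, where 1 is 90 degrees. A call has 1 to 12 rows; each row is the pose to reach, as a shift and turn from the pose commanded when the call began; what a row does not reach only later rows make up. A row lasts 1/10 s, in which the tool goes at most 50 mm and 8.59 degrees, less where a joint would pass 70% of its speed; a pose out of reach is approached as far as the arm can. A call with a number of a shift or a turn outside -1 to 1 is refused whole. A call with a gripper value outside its range is refused whole. The fingers move at their own pace and stop on an object; "newtons" is the grip in N (left out, the last holds). Time passes only in rows, so rows that repeat a pose let the fingers close. It gives the time, the measured TCP pose, the force, the opening and the grip force at its end, in the units of the state.
- ctrl.get_state(): the state, without advancing time (a new reading comes with each control period).
- vision.grab_frame(name): name is "scene" or "top" or "wrist"; returns a dict with "frame" (420x560x3 uint8, red, green, blue), "z_map" (420x560 float32, m along the optical axis (not along the pixel's ray), 0 where there is no reading), "vertical_fov" (degrees; the focal length in pixels is half the picture's height over the tangent of half this angle, whatever the lens; pixels are square), "cx", "cy" (the principal point, pixels), "cam_to_world" (4x4, takes a point from camera to world coordinates). Camera axes: x right, y up, looking along -z (the intrinsics and any distortion apply to the point x, -y, -z); pixel columns grow to the right and rows downward; lengths in m; the calibration is good to about 2 mm. The wrist camera is an equidistant fisheye: a pixel r from the principal point sees the ray r / f radians off the axis. A picture is of the moment at which its call begins.
- ticket.sign_off(): hands the job in; it is judged then, once.
The state is a dict: "time": time; "joints": joint angles; "qvel": joint speeds; "joint_efforts": joint torques, N m; "tool_pos": TCP position; "tool_rot": TCP orientation; "wrist_force": force on the tool from outside, world axes, zero at the start; "ft_torque": the same for the moment, N m; "opening": finger opening in m; "grasp_force": force on a finger pad.
Only numpy, scipy, OpenCV 4.12 (cv2) and the standard library are available. Lean on these libraries where they do the work, as an engineer would, in place of code of your own. Each camera call takes 0.05 s, during which the arm holds its last target. There are 200 camera calls.

## Working session

There is one attempt and no reset: what is moved stays moved. The work goes in short steps, Python scripts to look and compute and a tool call to move; the robot and the scene stay as the last step left them, time stands still between calls to the robot, and variables do not carry over. Pictures are saved under pics/ and viewed, at most 10 in all, crops included, and the job is handed in when it is done.

Besides the shell and the picture viewer there is one more tool, called after "Call:" as name(argument=value, ...), one argument or row to a line, values as JSON. arm_command: Moves the arm, as the interface text tells. Scaled input: -1 to 1 covers 0.4 m each way for a shift and 90 degrees each way for a turn. Its arguments: {"type":"object","properties":{"moves":{"type":"array","items":{"type":"array","items":{"type":"number"}}},"newtons":{"type":"number"}},"required":["moves"]}

```bash
mkdir -p pics
cat > h.py <<'E'
import numpy as np, cv2
from plant import ctrl, vision, ticket
def grab(name):
    d=vision.grab_frame(name)
    if name!="wrist":
        z=d["z_map"]; h,w=z.shape; f=h/2/np.tan(np.radians(d["vertical_fov"])/2)
        u,v=np.meshgrid(np.arange(w),np.arange(h))
        P=np.stack([(u-d["cx"])/f*z,-(v-d["cy"])/f*z,-z,np.ones_like(z)],-1)
        W=(P@np.asarray(d["cam_to_world"]).T)[...,:3]; W[z==0]=np.nan
        d["W"]=W
    return d
def save(n,im): cv2.imwrite("pics/"+n,cv2.cvtColor(np.ascontiguousarray(im),cv2.COLOR_RGB2BGR))
E
python3 - <<'E'
from h import *
for n in("top","scene"):
    d=grab(n); save(n+"0.png",d["frame"]); np.savez(n+"0.npz",W=d["W"],frame=d["frame"])
    print(n,d["vertical_fov"],np.round(d["cam_to_world"],3).tolist())
E
```

```text
top 54.34562318884764 [[-0.019, 0.989, -0.144, 0.483], [-1.0, -0.015, 0.026, 0.009], [0.023, 0.144, 0.989, 0.95], [0.0, 0.0, 0.0, 1.0]]
scene 49.83805871854567 [[0.833, -0.328, 0.446, 1.022], [0.553, 0.473, -0.686, -0.678], [0.014, 0.818, 0.575, 0.661], [0.0, 0.0, 0.0, 1.0]]
```

View pics/top0.png

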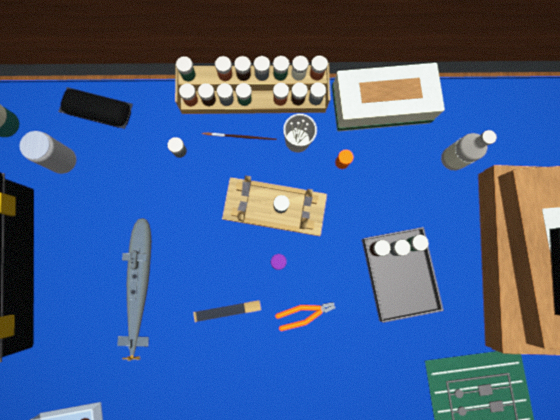

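View pics/scene0.png

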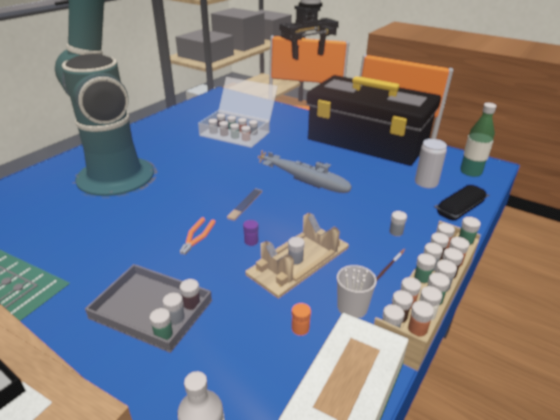

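The top view shows jar-like items at (281,204) white cap between the saddles, (176,147) the spare jar, (345,158) orange, (279,261) purple and three in the tray at (382,247), (402,247), (420,242). The one at (281,204) is the jar to clear because it stands in the cradle. The hull is at (138,285), with its bow up in the image. Next come measurements and an enlarged crop.

```bash
cat > m.py <<'E'
from h import *
T=np.load("top0.npz");S=np.load("scene0.npz")
W=T["W"];Ws=S["W"]
def box(A,r0,r1,c0,c1,z0,z1):
    p=A[r0:r1,c0:c1].reshape(-1,3); return p[(p[:,2]>z0)&(p[:,2]<z1)]
tab=box(W,280,300,60,100,-.05,.05); print("table z top",np.median(tab[:,2]), "scene",np.nanmedian(Ws[150:165,180:200,2]))
def rect(n,p):
    r=cv2.minAreaRect((p[:,:2]*1000).astype(np.float32)); print(n,len(p),np.round(r,1) if 0 else r, "z",np.percentile(p[:,2],[5,50,95]).round(4))
rect("cradle base",box(W,170,245,215,335,.006,.025))
rect("sadL",box(W,172,230,228,258,.055,.09)); rect("sadR",box(W,182,240,296,320,.055,.09))
rect("jar",box(W,190,218,270,294,.055,.08))
rect("tray",box(W,220,330,355,450,.018,.035))
rect("trayfloor",box(W,262,330,355,450,-.002,.035))
for n,b in (("a",(238,256,372,392)),("b",(238,256,393,411)),("c",(233,252,412,430))): rect("tj"+n,box(W,*b,.045,.07))
h=box(W,210,370,105,165,.008,.1); rect("hull",h)
body=box(W,218,345,105,165,.03,.056); rect("hullbody",body)
sail=box(W,240,300,115,150,.060,.085); rect("sail",sail); print(sail.mean(0))
for A,n,b in((Ws,"scene L/R sad",(205,260,300,345)),(Ws,"s2",(235,290,255,295))): rect(n,box(A,*b,.055,.09))
for n,b in(("spare",(138,158,166,188)),("purple",(250,274,268,292)),("orange",(148,170,335,356)),("cup",(112,154,280,320))): rect(n,box(W,*b,.03,.11))
im=T["frame"][165:250,205:345]; save("crop.png",cv2.resize(im,(784,476),interpolation=cv2.INTER_CUBIC))
E
python3 m.py
```

```text
table z top 0.0004943582102777677 scene -0.00041677927778838164
cradle base 3268 ((625.1256103515625, -26.374282836914062), (155.93154907226562, 262.19293212890625), 0.20050092041492462) z [0.0105 0.0136 0.0221]
sadL 212 ((646.0031127929688, 52.30835723876953), (16.90999984741211, 95.90735626220703), 79.24542236328125) z [0.0565 0.0704 0.0771]
sadR 234 ((620.2866821289062, -85.0335693359375), (16.877113342285156, 84.35629272460938), 79.30985260009766) z [0.0566 0.0705 0.0768]
jar 191 ((632.20849609375, -29.69390296936035), (32.676719665527344, 32.9282112121582), 15.95850944519043) z [0.0609 0.065  0.0675]
tray 851 ((472.57781982421875, -301.5933837890625), (190.1320037841797, 141.8383026123047), 9.707124710083008) z [0.0196 0.0283 0.032 ]
trayfloor 6390 ((423.2536926269531, -307.3146057128906), (224.25265502929688, 151.75149536132812), 88.70976257324219) z [-0.0004  0.0042  0.0267]
tja 211 ((530.1387329101562, -248.86753845214844), (33.55767822265625, 33.348907470703125), 86.76016998291016) z [0.049  0.0572 0.0601]
tjb 215 ((531.8001098632812, -294.114501953125), (33.114295959472656,
[... 767 characters left out ...]
.0562 0.064  0.0742]
s2 347 ((632.31787109375, -72.59306335449219), (76.81695556640625, 78.66510772705078), 57.217918395996094) z [0.056  0.0643 0.0742]
spare 213 ((770.2366333007812, 206.17640686035156), (32.46898651123047, 31.573198318481445), 89.3827133178711) z [0.0351 0.0523 0.0557]
purple 188 ((503.83416748046875, -21.224308013916016), (30.556915283203125, 32.552677154541016), 89.36798095703125) z [0.0502 0.0533 0.0556]
orange 210 ((737.6893920898438, -178.3937530517578), (33.94180679321289, 32.68853759765625), 2.5312154293060303) z [0.0359 0.0528 0.056 ]
cup 656 ((793.547607421875, -73.95558166503906), (72.23115539550781, 71.87899017333984), 6.845741271972656) z [0.034  0.0663 0.0883]
```

View pics/crop.png

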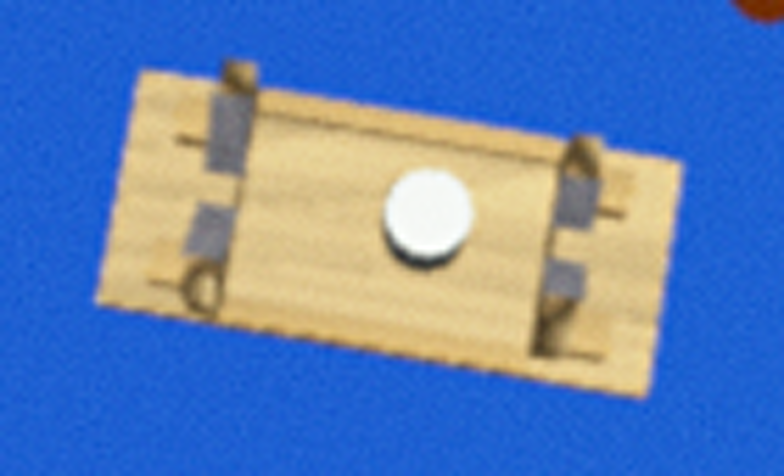

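The crop confirms a white-capped jar between the plates, at (428,215) in the crop. The left plate is the larger one, 96 mm against 84 mm. Next I refine the hull's pose and get the tool yaw.

```bash
cat > m2.py <<'E'
from m import *
from scipy.optimize import least_squares
ps=[box(W,215,345,105,165,.012,.049),box(Ws,150,195,255,355,.012,.049)]
def res(p,q):
    c,s=np.cos(p[2]),np.sin(p[2]); dx=q[:,0]-p[0];dy=q[:,1]-p[1]
    x=c*dx+s*dy;y=-s*dx+c*dy
    r=np.interp(x,[-.07,0,.015,.06],[.017,.0235,.024,.024])
    k=(x>-.07)&(x<.06)&(abs(y)<.035)
    return np.where(k,np.hypot(y,q[:,2]-.027)-r,0)
for n,q in(("top",ps[0]),("scene",ps[1]),("both",np.vstack(ps))):
    f=least_squares(res,[.47,.287,-.085],args=(q,),loss="soft_l1",f_scale=.002,x_scale=[.01,.01,.1]); print(n,f.x,np.degrees(f.x[2]))
u=np.array([np.cos(f.x[2]),np.sin(f.x[2])])
t=h[:,:2]@u; print("bow/stern origins",np.percentile(t,99.9)-.135,np.percentile(t,.1)+.172,"fit",f.x[:2]@u)
s=sail[sail[:,2]>.069][:,:2]@u; print("sail mid-.04",(s.min()+s.max())/2-.04)
st=ctrl.get_state(); q=st["tool_rot"]; from scipy.spatial.transform import Rotation as R
M=R.from_quat([q[1],q[2],q[3],q[0]]).as_matrix(); print(st["tool_pos"],"tool y dir",np.degrees(np.arctan2(M[1,1],M[0,1])),M.round(3).tolist(),st["opening"],st["time"])
E
python3 m2.py | tail -7
```

```text
cup 656 ((793.547607421875, -73.95558166503906), (72.23115539550781, 71.87899017333984), 6.845741271972656) z [0.034  0.0663 0.0883]
top [ 0.4660182   0.29028348 -0.05128329] -2.9383162933493256
scene [ 0.48025183  0.28863831 -0.03065516] -1.7564111570250474
both [ 0.4663014   0.29021241 -0.05240079] -3.0023442347549096
bow/stern origins 0.4548388006110926 0.4601200198375586 fit 0.4504609537229038
sail mid-.04 0.45852144143446166
[0.25748832 0.62327186 0.23755835] tool y dir 67.55289357999135 [[-0.924, 0.382, -0.001], [0.382, 0.924, -0.002], [0.0, -0.002, -1.0]] 0.08808113241665581 0.1
```

Call:
arm_command(
  moves=[
    [0.4,0.5,-1,0,-0.868],
    [0.4,0.5,-1,0,-0.868],
    [0.4,0.5,-1,0,-0.868],
    [0.4,0.5,-1,0,-0.868],
    [0.4,0.5,-1,0,-0.868],
    [0.4,0.5,-1,0,-0.868],
    [0.4,0.5,-1,0,-0.868],
    [0.4,0.5,-1,0,-0.868],
    [0.4,0.5,-1,0,-0.868],
    [0.4,0.5,-1,0,-0.868],
    [0.4,0.5,-1,0,-0.868],
  ],
)

```text
time: 1.2
tool_pos: [0.4579, 0.2229, 0.2384]
tool_rot: [-0.0, 0.77, 0.638, -0.0]
wrist_force: [0.1, 0.6, 0.5]
opening: 0.0614
grasp_force: 0.0
```

Call:
arm_command(
  moves=[
    [0.4,0.437,-0.633,-0.2,0],
    [0.4,0.437,-0.633,-0.2,0],
    [0.4,0.437,-0.633,-0.2,0],
    [0.4,0.437,-0.633,-0.2,0],
    [0.4,0.437,-0.633,-0.2,0],
    [0.4,0.437,-0.633,-0.2,0],
    [0.4,0.437,-0.633,-0.2,0],
    [0.4,0.437,-0.633,-0.2,0],
    [0.4,0.437,-0.633,-0.2,0],
  ],
)

```text
time: 2.1
tool_pos: [0.632, -0.0274, 0.1583]
tool_rot: [-0.001, 0.769, 0.64, -0.0]
wrist_force: [-0.7, -0.5, 0.2]
opening: 0.0617
grasp_force: 0.0
```

Call:
arm_command(
  moves=[
    [0.4,0,0,-0.16,0],
    [0.4,0,0,-0.25,0],
    [0.4,0,0,-0.29,0],
    [0.4,0,0,-0.322,0],
    [0.4,0,0,-0.322,0],
    [0.4,0,0,-0.322,0],
    [-1,0,0,-0.322,0],
    [-1,0,0,-0.322,0],
    [-1,0,0,-0.322,0],
    [-1,0,0,-0.322,0],
    [-1,0,0,-0.322,0],
    [-1,0,0,-0.322,0],
  ],
  newtons=15,
)

```text
time: 3.3
tool_pos: [0.633, -0.0295, 0.0307]
tool_rot: [0.0, 0.769, 0.639, 0.0]
wrist_force: [-1.3, -0.4, 5.6]
opening: 0.0331
grasp_force: 15.0
```

Call:
arm_command(
  moves=[
    [-1,0,0,0.1,0],
    [-1,0,0,0.2,0],
    [-1,0,0,0.3,0],
    [-1,-0.12,-0.17,0.3,0],
    [-1,-0.24,-0.35,0.3,0],
    [-1,-0.36,-0.52,0.3,0],
    [-1,-0.475,-0.692,0.3,0],
    [-1,-0.475,-0.692,0.3,0],
    [-1,-0.475,-0.692,0.2,0],
    [-1,-0.475,-0.692,0.1,0],
    [-1,-0.475,-0.692,0.04,0],
    [-1,-0.475,-0.692,0.04,0],
  ],
)

```text
time: 4.5
tool_pos: [0.4366, -0.3039, 0.0397]
tool_rot: [-0.006, 0.77, 0.638, -0.002]
wrist_force: [-1.2, 0.8, -1.1]
opening: 0.0335
grasp_force: 15.0
```

Call:
arm_command(
  moves=[
    [-1,0,0,0,0],
    [-1,0,0,-0.015,0],
    [-1,0,0,-0.03,0],
    [-1,0,0,-0.03,0],
    [-1,0,0,-0.03,0],
  ],
)

```text
time: 5.0
tool_pos: [0.4433, -0.306, 0.0346]
tool_rot: [0.001, 0.769, 0.639, 0.0]
wrist_force: [0.4, 1.3, -0.8]
opening: 0.0331
grasp_force: 15.0
```

Need about 11 mm more, slowly.

Call:
arm_command(
  moves=[
    [-1,0,0,-0.01,0],
    [-1,0,0,-0.018,0],
    [-1,0,0,-0.024,0],
    [-1,0,0,-0.028,0],
    [-1,0,0,-0.029,0],
    [-1,0,0,-0.029,0],
  ],
)

```text
time: 5.6
tool_pos: [0.4423, -0.306, 0.0227]
tool_rot: [-0.0, 0.769, 0.639, -0.0]
wrist_force: [-1.1, 1.3, 4.2]
opening: 0.0331
grasp_force: 15.0
```

Call:
arm_command(
  moves=[
    [0.3,0,0,0,0],
    [0.3,0,0,0,0],
    [0.3,0,0,0,0],
    [0.3,0,0,0,0],
    [0.3,0,0,0.05,0],
    [0.3,0,0,0.15,0],
    [0.3,0,0,0.25,0],
    [0.3,0,0,0.37,0],
    [0.3,0,0,0.5,0],
    [0.3,0,0,0.5,0],
    [0.3,0,0,0.5,0],
  ],
)

```text
time: 6.7
tool_pos: [0.4436, -0.307, 0.2245]
tool_rot: [0.002, 0.769, 0.639, 0.001]
wrist_force: [0.1, -0.3, -0.1]
opening: 0.0572
grasp_force: 0.0
```

Run:
```python
from h import *
d=grab("top"); save("top1.png",d["frame"]); np.savez("top1.npz",W=d["W"],frame=d["frame"])
im=d["frame"]; a=im[200:380,70:200]; b=im[210:390,330:470]
save("cr1.png",np.hstack([cv2.resize(a,(390,540)),cv2.resize(b,(405,540))]))
```

```text
(no output)
```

View pics/cr1.png

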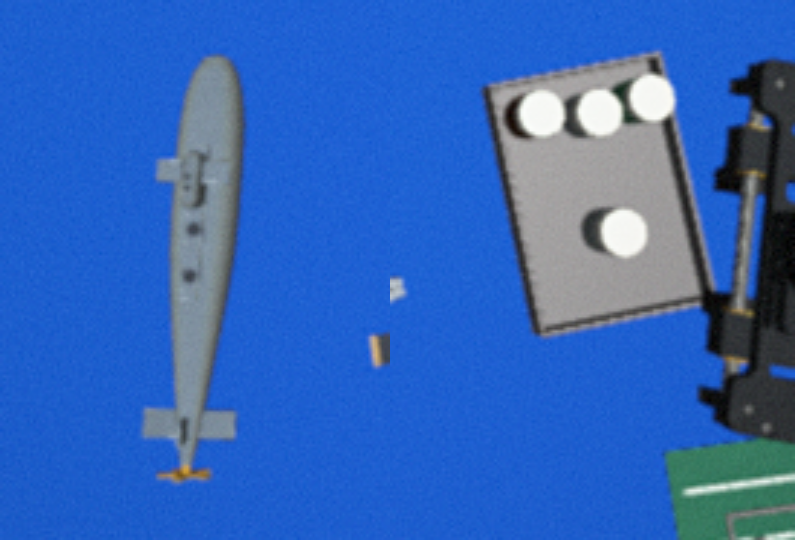

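The right half of the crop shows the cleared jar upright in the tray at (622,233), clear of the other jars. The left half shows the hull with its bow tip at (215,55), propeller hub at (185,472), fins centred at (189,424) and sail at (194,177). I'll turn these into the hull's axis.

Run:
```python
from h import *
d=grab("top"); f=210/np.tan(np.radians(d["vertical_fov"])/2); C=np.array(d["cam_to_world"])
def ray(u,v,z):
    r=C[:3,:3]@np.array([(u-d["cx"])/f,-(v-d["cy"])/f,-1]); o=C[:3,3]; return (o+r*(z-o[2])/r[2])[:2]
b=ray(141.7,218.3,.027); p=ray(131.8,357.3,.027); fi=ray(133,341.3,.027); s=ray(134.5,259,.073); k=ray(134.3,276.3,.051); k2=ray(133.3,292,.051)
for n,q in zip("bow prop fin sail deck1 deck2".split(),(b,p,fi,s,k,k2)): print(n,q.round(4))
print(np.linalg.norm(b-p),[np.degrees(np.arctan2(*(b-x)[::-1])).round(2) for x in(p,fi,s,k,k2)])
u=(b-p)/np.linalg.norm(b-p); print("origin",b-.135*u,p+.172*u,s-.04*u)
im=d["frame"]; W=d["W"]; q=W[215:350,100:170].reshape(-1,3)
# jar check
J=W[275:300,392:420].reshape(-1,3); J=J[J[:,2]>.045]; print("jar",J.mean(0),np.percentile(J[:,2],[50,95]))
```

```text
bow [0.6068 0.284 ]
prop [0.3054 0.2968]
fin [0.3386 0.2953]
sail [0.5141 0.283 ]
deck1 [0.4778 0.2892]
deck2 [0.4445 0.2903]
0.3017471220461545 [np.float64(-2.44), np.float64(-2.41), np.float64(0.59), np.float64(-2.32), np.float64(-2.24)]
origin [0.47196456 0.28972886] [0.47721268 0.28950536] [0.47410091 0.28473604]
jar [ 0.44390171 -0.30450193  0.05669001] [0.05723542 0.05994136]
```

Call:
arm_command(
  moves=[
    [0.7,0.15,0.75,0,-0.911],
    [0.7,0.15,0.75,0,-0.911],
    [0.7,0.15,0.75,0,-0.911],
    [0.7,0.15,0.75,0,-0.911],
    [0.7,0.15,0.75,0,-0.911],
    [0.7,0.15,0.75,0,-0.911],
    [0.7,0.15,0.75,0,-0.911],
    [0.7,0.15,0.75,0,-0.911],
    [0.7,0.15,0.75,0,-0.911],
    [0.7,0.15,0.75,0,-0.911],
    [0.7,0.15,0.75,0,-0.911],
    [0.7,0.15,0.75,0,-0.911],
  ],
)

```text
time: 8.0
tool_pos: [0.5014, -0.0061, 0.2203]
tool_rot: [-0.0, 1.0, -0.021, -0.002]
wrist_force: [0.1, 0.1, -0.4]
opening: 0.0748
grasp_force: 0.0
```

Call:
arm_command(
  moves=[
    [0.7,-0.075,0.74,-0.2,0],
    [0.7,-0.075,0.74,-0.2,0],
    [0.7,-0.075,0.74,-0.2,0],
    [0.7,-0.075,0.74,-0.2,0],
    [0.7,-0.075,0.74,-0.2,0],
    [0.7,-0.075,0.74,-0.2,0],
    [0.7,-0.075,0.74,-0.2,0],
    [0.7,-0.075,0.74,-0.2,0],
    [0.7,-0.075,0.74,-0.2,0],
    [0.7,-0.075,0.74,-0.2,0],
    [0.7,-0.075,0.74,-0.2,0],
  ],
)

```text
time: 9.1
tool_pos: [0.4732, 0.2885, 0.1428]
tool_rot: [-0.0, 1.0, -0.023, 0.0]
wrist_force: [0.9, 0.5, -0.5]
opening: 0.0748
grasp_force: 0.0
```

Run:
```python
from h import *
d=grab("wrist"); save("w1.png",d["frame"]); s=ctrl.get_state(); print(s["tool_pos"],s["tool_rot"],s["joints"],s["wrist_force"])
```

```text
[0.4731748  0.2887023  0.14288522] [-1.73126340e-04  9.99731757e-01 -2.31561956e-02  4.18531629e-04] [ 5.02978462e-01  1.16864378e-01  1.96296119e+00 -1.38576491e-04
  1.06086935e+00  2.12015891e+00] [-1.45739629 -0.34840538  1.07211799]
```

View pics/w1.png

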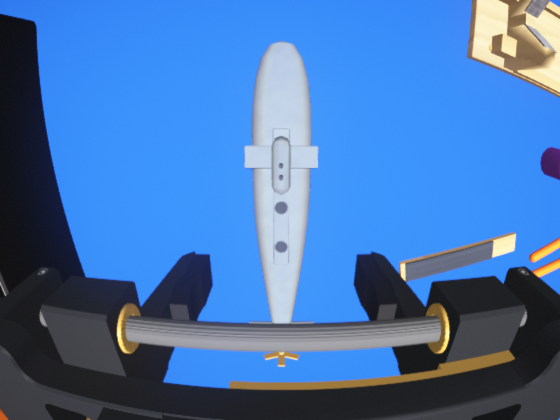

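The wrist view shows the hull straight along column 281, between the fingers at 210 and 355, so the alignment is good. I'll descend with the TCP at about 17 mm, so the gripper body stays clear of the sail and masts, then grip.

Call:
arm_command(
  moves=[
    [0.7,0,0,-0.1,0],
    [0.7,0,0,-0.2,0],
    [0.7,0,0,-0.26,0],
    [0.7,0,0,-0.3,0],
    [0.7,0,0,-0.315,0],
    [0.7,0,0,-0.315,0],
    [-1,0,0,-0.315,0],
    [-1,0,0,-0.315,0],
    [-1,0,0,-0.315,0],
    [-1,0,0,-0.315,0],
    [-1,0,0,-0.315,0],
    [-1,0,0,-0.315,0],
  ],
  newtons=30,
)

```text
time: 10.35
tool_pos: [0.4733, 0.2901, 0.0173]
tool_rot: [-0.0, 1.0, -0.022, 0.001]
wrist_force: [-0.7, -1.4, 5.9]
opening: 0.0463
grasp_force: 30.0
```

Call:
arm_command(
  moves=[
    [-1,0,0,0.03,0],
    [-1,0,0,0.1,0],
    [-1,0,0,0.17,0],
    [-1,0,0,0.24,0],
    [-1,0,0,0.31,0],
    [-1,0,0,0.35,0],
    [-1,0,0,0.35,0],
    [-1,0,0,0.35,0],
  ],
)

```text
time: 11.15
tool_pos: [0.4717, 0.2895, 0.1555]
tool_rot: [0.0, 1.0, -0.022, -0.001]
wrist_force: [-0.4, -0.6, -5.2]
opening: 0.0464
grasp_force: 30.0
```

Call:
arm_command(
  moves=[
    [-1,0.03,-0.05,0,0.06],
    [-1,0.07,-0.12,0,0.14],
    [-1,0.11,-0.2,0,0.23],
    [-1,0.15,-0.28,0,0.32],
    [-1,0.19,-0.36,0,0.41],
    [-1,0.23,-0.44,0,0.5],
    [-1,0.27,-0.52,0,0.59],
    [-1,0.31,-0.6,0,0.68],
    [-1,0.35,-0.67,0,0.77],
    [-1,0.38,-0.73,0,0.86],
    [-1,0.4,-0.766,0,0.911],
    [-1,0.4,-0.766,0,0.911],
  ],
)

```text
time: 12.35
tool_pos: [0.6318, -0.0187, 0.1534]
tool_rot: [-0.001, 0.77, 0.638, -0.002]
wrist_force: [-1.4, 0.8, -5.0]
opening: 0.0461
grasp_force: 30.0
```

Call:
arm_command(
  moves=[
    [-1,0,0,0,0],
    [-1,0,0,0,0],
    [-1,0,0,0,0],
    [-1,0,0,0,0],
  ],
)

```text
time: 12.75
tool_pos: [0.6321, -0.0157, 0.1562]
tool_rot: [-0.0, 0.769, 0.639, -0.0]
wrist_force: [-0.8, -0.0, -5.2]
opening: 0.046
grasp_force: 30.0
```

Run:
```python
from h import *
s=ctrl.get_state(); print(s["tool_pos"],s["tool_rot"],s["wrist_force"],s["opening"])
d=grab("scene"); t=grab("top"); np.savez("s2.npz",W=d["W"]); np.savez("t2.npz",W=t["W"])
a=d["frame"][120:330,190:430]; b=t["frame"][140:270,170:350]
save("c2.png",np.vstack([np.hstack([cv2.resize(a,(400,350)),cv2.resize(b,(400,350))])]))
```

```text
[ 0.63213835 -0.01567471  0.156176  ] [-1.66724114e-04  7.68982773e-01  6.39269472e-01 -9.43301690e-05] [-8.05051695e-01 -1.11552709e-03 -5.19636616e+00] 0.04600199051539979
```

View pics/c2.png

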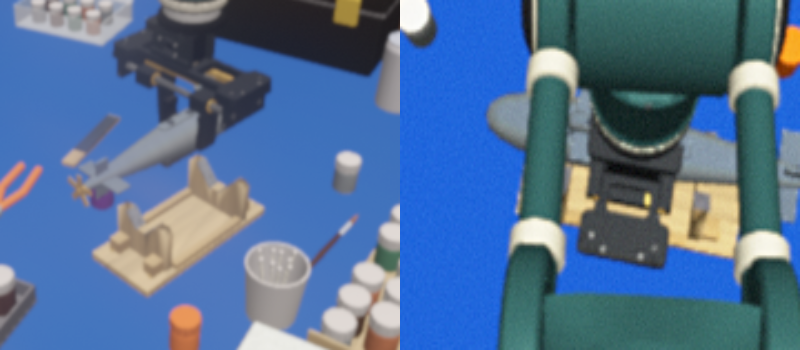

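Run:
```python
from h import *
from scipy.optimize import least_squares
C=np.array([.6332,-.0164]); a=np.radians(79.4); u=np.array([np.cos(a),np.sin(a)]); n=np.array([-u[1],u[0]])
Q=[]
for k in("s2","t2"):
    p=np.load(k+".npz")["W"].reshape(-1,3); p=p[np.isfinite(p[:,0])]
    X=np.c_[(p[:,:2]-C)@u,(p[:,:2]-C)@n,p[:,2]]
    m=(abs(X[:,1])<.03)&(X[:,2]>.135)&(X[:,2]<.19)&(((X[:,0]>-.075)&(X[:,0]<-.02))|((X[:,0]>.055)&(X[:,0]<.16)))
    X=X[m]; Q.append(X); print(k,len(X),"x max",X[:,0].max() if len(X) else 0)
def res(p,X):
    y=X[:,1]-p[0]-p[1]*X[:,0]; z=X[:,2]-p[2]-p[3]*X[:,0]
    k=(X[:,0]<.06)
    return np.where(k|True,np.hypot(y,z)-np.interp(X[:,0],[-.07,0,.015,.06],[.017,.0235,.024,.024]),0)
for n_,X in(("scene",Q[0]),("top",Q[1]),("both",np.vstack(Q))):
    X=X[X[:,0]<.065]
    f=least_squares(res,[0,0,.166,0],args=(X,),loss="soft_l1",f_scale=.002); print(n_,len(X),f.x.round(4),"deg",np.degrees(f.x[[1,3]]).round(2))
for lo in(.07,.08,.09):
  for X in Q:
    B=X[(X[:,0]>lo)&(X[:,0]<lo+.01)]
    if len(B): print(lo,"ztop",np.percentile(B[:,2],97).round(4),"y range",B[:,1].min().round(4),B[:,1].max().round(4))
```

```text
s2 516 x max -0.020132806510743256
t2 688 x max 0.13293044987800945
scene 516 [-0.0021 -0.0296  0.1651 -0.0118] deg [-1.7  -0.67]
top 375 [-1.000e-04 -5.400e-03  1.674e-01 -9.200e-03] deg [-0.31 -0.53]
both 891 [-0.0006 -0.0091  0.1666 -0.0064] deg [-0.52 -0.37]
0.09 ztop 0.1895 y range -0.0163 0.0209
```

Pitch, yaw and offsets are all within about 0.5° and 2 mm. I'll lower the hull now.

Call:
arm_command(
  moves=[
    [-1,0,0,-0.05,0],
    [-1,0,0,-0.1,0],
    [-1,0,0,-0.15,0],
    [-1,0,0,-0.18,0],
    [-1,0,0,-0.2,0],
    [-1,0,0,-0.21,0],
    [-1,0,0,-0.215,0],
    [-1,0,0,-0.22,0],
    [-1,0,0,-0.22,0],
    [-1,0,0,-0.22,0],
  ],
)

```text
time: 13.85
tool_pos: [0.633, -0.0166, 0.069]
tool_rot: [0.0, 0.769, 0.639, 0.0]
wrist_force: [0.3, -1.4, -4.6]
opening: 0.0463
grasp_force: 30.0
```

Call:
arm_command(
  moves=[
    [-1,0,0,-0.004,0],
    [-1,0,0,-0.008,0],
    [-1,0,0,-0.011,0],
    [-1,0,0,-0.013,0],
    [-1,0,0,-0.013,0],
    [-1,0,0,-0.013,0],
  ],
)

```text
time: 14.45
tool_pos: [0.6323, -0.0165, 0.0631]
tool_rot: [-0.0, 0.769, 0.639, -0.0]
wrist_force: [-2.1, 0.3, -3.3]
opening: 0.0464
grasp_force: 30.0
```

Call:
arm_command(
  moves=[
    [-1,0,0,-0.001,0],
    [-1,0,0,-0.002,0],
    [-1,0,0,-0.003,0],
    [-1,0,0,-0.003,0],
    [-1,0,0,-0.003,0],
  ],
)

```text
time: 14.95
tool_pos: [0.6324, -0.0165, 0.0629]
tool_rot: [-0.0, 0.769, 0.639, -0.0]
wrist_force: [-7.1, 1.2, 4.6]
opening: 0.0462
grasp_force: 30.0
```

Contact is made, with a light side force, so I'll ease about 1 mm in -x and then release gently.

Call:
arm_command(
  moves=[
    [-1,-0.002,0,0,0],
    [-1,-0.003,0,0,0],
    [-1,-0.003,0,0,0],
  ],
  newtons=10,
)

```text
time: 15.25
tool_pos: [0.6321, -0.0165, 0.0626]
tool_rot: [0.001, 0.769, 0.639, 0.001]
wrist_force: [-2.2, 0.8, 4.0]
opening: 0.0468
grasp_force: 10.0
```

Call:
arm_command(
  moves=[
    [0.1,-0.003,0,0,0],
    [0.2,-0.003,0,0,0],
    [0.5,-0.003,0,0,0],
    [0.7,-0.003,0,0,0],
    [0.7,-0.003,0,0,0],
    [0.7,-0.003,0,0,0],
    [0.7,-0.003,0,0,0],
  ],
)

```text
time: 15.95
tool_pos: [0.6302, -0.0166, 0.0619]
tool_rot: [0.0, 0.769, 0.639, -0.0]
wrist_force: [0.3, 0.1, -1.0]
opening: 0.0749
grasp_force: 0.0
```

Call:
arm_command(
  moves=[
    [0.7,0,0,0.04,0],
    [0.7,0,0,0.1,0],
    [0.7,0,0,0.2,0],
    [0.7,0,0,0.3,0],
    [0.7,0,0,0.4,0],
    [0.7,0,0,0.5,0],
    [0.7,-0.1,0.2,0.5,0],
    [0.7,-0.2,0.4,0.5,0],
    [0.7,-0.3,0.6,0.5,0],
    [0.7,-0.3,0.7,0.5,0],
    [0.7,-0.3,0.7,0.5,0],
    [0.7,-0.3,0.7,0.5,0],
  ],
)

```text
time: 17.15
tool_pos: [0.511, 0.2603, 0.2637]
tool_rot: [0.0, 0.769, 0.639, 0.001]
wrist_force: [1.0, 0.8, -0.2]
opening: 0.0747
grasp_force: 0.0
```

Run:
```python
from h import *
from scipy.optimize import least_squares
d=grab("scene"); t=grab("top"); print(ctrl.get_state()["wrist_force"])
a=d["frame"][170:310,200:400]; b=t["frame"][140:270,170:350]
save("c3.png",np.hstack([cv2.resize(a,(400,290)),cv2.resize(b,(400,290))]))
C=np.array([.6332,-.0164]); g=np.radians(79.4); u=np.array([np.cos(g),np.sin(g)]); n=np.array([-u[1],u[0]])
for k,F in(("s",d),("t",t)):
    p=F["W"].reshape(-1,3); p=p[np.isfinite(p[:,0])]
    X=np.c_[(p[:,:2]-C)@u,(p[:,:2]-C)@n,p[:,2]]
    m=(abs(X[:,1])<.024)&(X[:,2]>.075)&(X[:,2]<.097)
    B=X[m]; print(k,"x ext",np.percentile(B[:,0],[.2,99.8]))
    B=B[(B[:,0]>-.06)&(B[:,0]<.06)]
    f=least_squares(lambda q:np.hypot(B[:,1]-q[0]-q[1]*B[:,0],B[:,2]-q[2]-q[3]*B[:,0])-np.interp(B[:,0],[-.07,0,.015,.06],[.017,.0235,.024,.024]),[0,0,.072,0],loss="soft_l1",f_scale=.002)
    print(f.x.round(4))
    s=X[(abs(X[:,1])<.02)&(X[:,2]>.111)&(X[:,2]<.125)&(abs(X[:,0])<.1)]; print("sail",s.mean(0),s[:,0].min(),s[:,0].max())
```

```text
[0.00151957 0.08939883 0.05824649]
s x ext [-0.49400384  0.49039048]
[ 0.      0.0002  0.0727 -0.0163]
sail [ 0.03578703 -0.00258652  0.11581133] 0.0176410046578685 0.05569686968715144
t x ext [-0.51672324  0.5099474 ]
[ 0.     -0.0022  0.0739 -0.018 ]
sail [0.03957163 0.00080846 0.11632145] 0.019675070272714576 0.057910511122730796
```

View pics/c3.png

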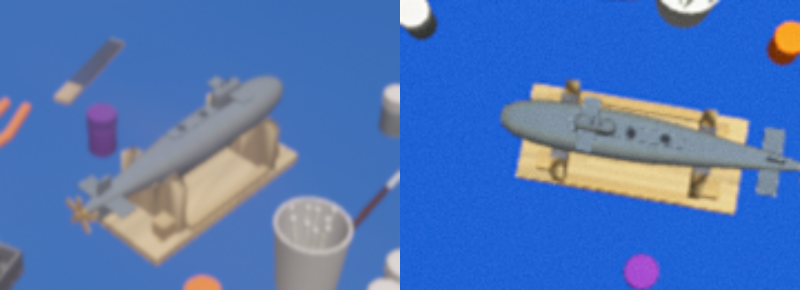

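The pictures show the hull sail up in both notches, with its bow over the large saddle. Measured, it is within about 2 mm along the cradle, central across it, at the seated height and within about 1° of level. I'll hand the job in.

```bash
python3 -c "
from plant import ticket
print(ticket.sign_off())"
```

```text
the job is handed in; nothing more can be done
None
```

I handed in the job at about 17 s of the 64 s: the jar stands upright in the paint tray, and the hull rests sail up in both saddles, bow over the large one, released and within about 1° of level; no verdict came back.

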